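# Level the kitchen counter shelf and hold the level down

### The arm

A 6-joint arm with a two-finger parallel gripper is mounted at the origin on the work surface. World frame = base frame: x ahead of the robot, y to its left, z up, the work surface at z = 0. Lengths are in m, angles in degrees, forces in N, time in s.
With the tool pointing down it reaches from about 0.4 to 0.825 m from the base axis. Payload 7 kg.
Tool frame: the origin (TCP) lies midway between the tips of the shut fingers; the grasp point (between the pads) lies 19 mm behind it; z points along the fingers, y is the line along which they close (so a half turn about z gives the same grasp; the last joint's range is limited). The gripper opens to 88 mm and grips with 3 to 60 N. Pads are 19 mm wide; open, the fingers measure 130 mm over their backs; the gripper's body (78 mm by 193 mm) begins 47 mm behind the grasp point.
Start: joints at [-47.206, 20.546, 0.682, 0, -70.136, -16.507], TCP at [0.299, -0.605, 0.227] pointing down, gripper open.
Joint ranges: [-176.03, 176.03], [-82.01, 121.73], [-58.28, 71.71], [-173.87, 95.51], [-174.79, -0.11], [-173.66, 173.66]. Speed limits (degrees/s): [136.94, 136.94, 172.46, 180, 180, 180].

### API

Orientations are given as [roll, pitch, yaw] about the fixed x, y, z axes, in that order (R = Rz(yaw) Ry(pitch) Rx(roll)).
In Python, from plant import ctrl gives the robot as it stands. The module is installed in compiled form; this text tells all that it offers.
- The arm moves only by the tool send_rows, never from a script. Its argument "plan" is a list that holds one entry, the list of rows, each a list of 6 numbers: the shift along the tool's x, y, z in cm, then the turn, a rotation vector about the tool's x, y, z in degrees. A call has 1 to 8 rows; each row is the pose to reach, as a shift and turn from the pose commanded when the call began, along the tool's axes at that moment; what a row does not reach only later rows make up. A row lasts 1/12 s, in which the tool goes at most 41.7 mm and 7.16 degrees, less where a joint would pass 70% of its speed; a pose out of reach is approached as far as the arm can. A call with a gripper value outside its range is refused whole. "fingers" is the opening, from 0 (shut) to 1 (fully open), set as the call begins (left out, the last holds). The fingers move at their own pace and stop on an object; the grip force is fixed at half the most. Time passes only in rows, so rows that repeat a pose let the fingers close. It gives the time, the measured TCP pose, the force, the opening and the grip force at its end, in the units of the state.
- ctrl.get_obs(): the state, without advancing time (a new reading comes with each control period).
- ctrl.snapshot(name): name is "scene" or "top"; returns a dict with "img" (400x640x3 uint8, red, green, blue), "K" (3x3 intrinsics, pixels), "k1" (the pictures are not rectified: a ray, as slopes to the right and down, at radius r is drawn at 1 + k1 r^2 times it, then the intrinsics apply), "pose" (4x4, takes a point from camera to world coordinates). Camera axes: x right, y down, z forward; pixel columns grow to the right and rows downward; lengths in m; the calibration is good to about 2 mm. A picture is of the moment at which its call begins. There is no depth.
- ctrl.close_job(): hands the job in; it is judged then, once.
The state is a dict: "clock": time; "joint_pos": joint angles; "qvel": joint speeds; "tau": joint torques, N m; "tool_pos": TCP position; "orientation": TCP orientation; "force": force on the tool from outside, world axes, zero at the start; "moment": the same for the moment, N m; "opening": finger opening in m; "gripper_force": force on a finger pad.
Only numpy, scipy, OpenCV 4.12 (cv2) and the standard library are available. Lean on these libraries where they do the work, as an engineer would, in place of code of your own. Each camera call takes 0.05 s, during which the arm holds its last target. There are 200 camera calls.

### The job

Lay the spirit level lengthwise along the free front part of the little counter shelf and let go of it, then turn the grip of the shelf's levelling foot until the bubble rests centred between the two black rings of the vial. Then press the level down onto the shelf with a steady push of about 10 N and finish while still holding that push, the bubble still centred; leave the crockery and the other things where they are.

Things in the scene. Friction and masses are not known exactly. Their poses are not given: they have to be found in the camera images.
- level: loose aluminium spirit level, 200 long (x) x 26 wide (y) x 42 high (z) mm, about 0.3 kg, lying on the counter at the start. Origin: centre of its underside. The vial, a yellow-green tube along x, topping out at 41 mm, lies in a 72 mm gap between two end blocks; below it a 26 mm high rail runs the full length. Best gripped across its 26 mm width.
- level_end (a point): centre of the flat top of the level's +x end block (64 x 26 mm), 68 mm from the middle and 42 mm above the underside; the -x block is its mirror image. Good places to press without hiding the vial.
- bubble (a joint): place of the pale 17 mm long bubble, m along the level's +x; 0 = centred between the two black rings (ring centres 12 mm either side of the middle), stops at +-0.020. It goes towards the higher end, about 1 mm per mrad of slope, and takes about 1 s to settle. Pressing on an end block can shift it by 1 to 2 mm.
- board: wooden board of the shelf, 200 deep (x) x 460 long (y) x 20 mm thick. Origin: centre of its top face, about 90 mm above the counter, z up. A fixed leg carries its +y end, the levelling foot its -y end, which sits 8 to 19 mrad too low at the start. The stand is fixed to the counter; on its rubber pads the board gives about 0.25 mm per N of push and comes back.
- board_free (a point): middle of the free front part of the board's top, 50 mm in front (-x) of its middle line and 20 mm from the middle towards +y; axes as the board's. A jar (60 mm wide, 90 high) and a cup (60 mm wide, 55 high) stand on the rear half, centres 55 to 65 mm behind the middle line.
- foot (a joint): turn of the levelling foot, rad, growing clockwise seen from above, range 0 to 5, starting at 0 to 0.5. Clockwise raises the foot end of the board by about 6.8 mrad of slope per rad. Stays where it is left (friction about 0.12 N m).
- foot_grip (a point): on the foot's upright screw axis, 30 mm above the board, 180 mm from the board's middle towards -y. The grip is an upright steel bar, 42 long (point's x) x 14 thick (point's y) mm, from 12 to 44 mm above the board, on a round disc 48 mm across whose top is 12 mm above the board. The point turns with it; z is up.
Mind the look-alikes: they are no part of the job. Several things look just like the level: the one meant starts nearest to the robot's base.

How it is judged:
By the outcome, as a careful person would: the job done as asked, in the order asked, and still so for the second after the job is handed in, while the arm keeps its last pose, push and grip.
It also fails if it takes over 72 s, if anything falls off the work surface, if the arm or the gripper's body presses on something with over 40 N, if the wrist force passes 120 N, or if a joint passes its speed limit or range.

## Working session

There is one attempt and no reset: what is moved stays moved. The work goes in short steps, Python scripts to look and compute and a tool call to move; the robot and the scene stay as the last step left them, time stands still between calls to the robot, and variables do not carry over. Pictures are saved under pics/ and viewed, at most 14 in all, crops included, and the job is handed in when it is done.

Besides the shell and the picture viewer there is one more tool, called after "Emit:" as a command line: name --argument value ..., lists and objects as JSON in quotes. send_rows: Moves the arm, as the interface text tells. Its arguments: {"type":"object","properties":{"plan":{"type":"array","items":{"type":"array","items":{"type":"array","items":{"type":"number"}}}},"fingers":{"type":"number"}},"required":["plan"]}

```bash
mkdir -p pics; cat > h.py <<'E'
import numpy as np, cv2
from plant import ctrl
from scipy.spatial.transform import Rotation as R
def snap(name):
    s=ctrl.snapshot(name); return s
def ray(s,uv):
    K=np.array(s['K']);d=np.array([s['k1'],0,0,0,0],float)
    # distortion: 1+k1 r^2 -> OpenCV radial
    p=cv2.undistortPointsIter(np.array(uv,float).reshape(-1,1,2),K,d,None,None,(3,100,1e-12)).reshape(-1,2)
    T=np.array(s['pose']);D=np.c_[p,np.ones(len(p))]@T[:3,:3].T
    return T[:3,3],D/np.linalg.norm(D,axis=1)[:,None]
def onz(s,uv,z):
    o,D=ray(s,uv);return o+D*((z-o[2])/D[:,2])[:,None]
def proj(s,P):
    T=np.linalg.inv(np.array(s['pose']));r,_=cv2.Rodrigues(T[:3,:3])
    return cv2.projectPoints(np.array(P,float).reshape(-1,1,3),r,T[:3,3],np.array(s['K']),np.array([s['k1'],0,0,0,0],float))[0].reshape(-1,2)
def tri(s1,uv1,s2,uv2):
    o1,D1=ray(s1,uv1);o2,D2=ray(s2,uv2);out=[]
    for a,b in zip(D1,D2):
        t=np.linalg.lstsq(np.c_[a,-b],o2-o1,rcond=None)[0]
        p,q=o1+a*t[0],o2+b*t[1];out.append(np.r_[(p+q)/2,np.linalg.norm(p-q)])
    return np.array(out)
def save(n,img): cv2.imwrite('pics/'+n,cv2.cvtColor(img,cv2.COLOR_RGB2BGR))
E
python3 - <<'E'
from h import *
import pickle
for n in('scene','top'):
    s=snap(n);save(n+'0.png',s['img']);pickle.dump(s,open(n+'0.pkl','wb'));print(n,np.array(s['K']).round(1).tolist(),s['k1'],np.array(s['pose']).round(3).tolist())
print(ctrl.get_obs())
E
```

```text
scene [[368.1, 0.0, 324.4], [0.0, 368.1, 200.4], [0.0, 0.0, 1.0]] 0.012235226605078964 [[0.117, 0.738, -0.665, 1.299], [0.993, -0.099, 0.066, -0.359], [-0.017, -0.668, -0.744, 0.903], [0.0, 0.0, 0.0, 1.0]]
top [[448.0, 0.0, 321.3], [0.0, 448.0, 199.1], [0.0, 0.0, 1.0]] -0.05961587777763427 [[-0.002, -0.992, 0.128, 0.388], [-1.0, 0.005, 0.022, -0.292], [-0.023, -0.128, -0.992, 1.569], [0.0, 0.0, 0.0, 1.0]]
{'clock': 0.1, 'joint_pos': array([-4.72065545e+01,  2.05873800e+01,  6.38789586e-01, -1.79344756e-02,
       -7.01343595e+01, -1.65073478e+01]), 'qvel': array([ 0.01339572, -0.02394169,  0.01895633,  0.0264443 , -0.0208821 ,
        0.0690621 ]), 'tau': array([-1.08734392e-03, -5.84158301e+01,  2.93753278e+01,  7.01552019e+00,
        1.02058821e-02, -8.90263027e-05]), 'tool_pos': array([ 0.29871835, -0.60482231,  0.22571341]), 'orientation': array([ 1.79915678e+02, -7.40596689e-03, -1.53720003e+02]), 'force': array([-0.05452075, -0.04028254, -0.27709547]), 'moment': array([ 0.02485296, -0.01567535, -0.0070249 ]), 'gripper_force': 0.0, 'opening': 0.0873468109984222}
```

View pics/scene0.png

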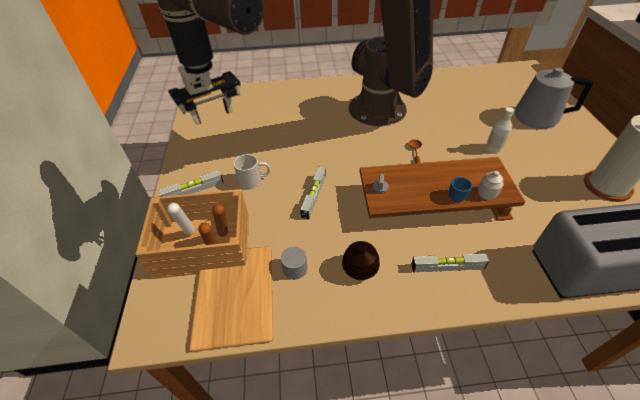

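View pics/top0.png

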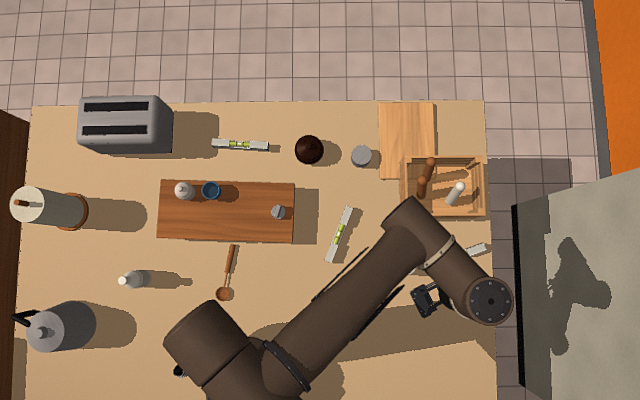

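The scene view shows three level look-alikes at (190,186), (314,192) and (450,262). The board is at (440,187), with the foot at (381,182) and the cup and jar at (460,190) and (490,186). In the top view the levels are at (470,250, half hidden), (339,235) and (240,145). I'll compute their distances to the base and enlarge the candidate.

```bash
cat >> h.py <<'E'
def blobs(img,lo,hi,amin=15):
    m=cv2.inRange(cv2.cvtColor(img,cv2.COLOR_RGB2HSV),lo,hi)
    n,l,st,c=cv2.connectedComponentsWithStats(m)
    return [(c[i],st[i],(l==i).astype(np.uint8)) for i in range(1,n) if st[i,4]>=amin]
E
python3 - <<'E'
from h import *
import pickle
S={n:pickle.load(open(n+'0.pkl','rb')) for n in('scene','top')}
for n,s in S.items():
    print(n)
    for c,st,_ in blobs(s['img'],(25,130,90),(45,255,255),5):
        P=onz(s,[c],.035)[0];print(' yg',c.round(1),st[:4],st[4],P.round(3),'dist',np.hypot(*P[:2]).round(3))
    for c,st,m in blobs(s['img'],(3,120,50),(16,255,255),600):
        P=onz(s,[c],.09)[0];print(' wood',c.round(1),st,P.round(3))
a=S['scene']['img'][155:230,285:415];b=S['top']['img'][170:275,270:400]
a=cv2.resize(a,None,fx=4,fy=4,interpolation=cv2.INTER_CUBIC);b=cv2.resize(b,(520,420),interpolation=cv2.INTER_CUBIC)
save('crop1.png',cv2.resize(np.vstack([a,b[:300]]),(520,600)))
E
```

```text
scene
 yg [190.5 183.4] [180 178  22  11] 85 [ 0.389 -0.715  0.035] dist 0.814
 yg [313.8 187.6] [309 180  10  16] 64 [ 0.464 -0.31   0.035] dist 0.558
 yg [450.8 260. ] [438 257  26   7] 127 [0.788 0.036 0.035] dist 0.789
 wood [95.5 41.7] [  40    0  100  116 6171] [-0.613 -1.276  0.09 ]
 wood [278.2  14.4] [262   0  34  31 934] [-0.806 -0.376  0.09 ]
 wood [315.5  13. ] [300   0  32  28 859] [-0.793 -0.174  0.09 ]
 wood [352.7  11.8] [338   0  32  26 765] [-0.776  0.028  0.09 ]
 wood [577.3  57.5] [ 497    0  143  113 4019] [-0.118  0.915  0.09 ]
 wood [154.   20.1] [138   3  33  35 709] [-0.833 -1.038  0.09 ]
 wood [268.1 134.9] [ 161   96  219   79 4326] [ 0.237 -0.448  0.09 ]
 wood [426.3 193.1] [ 336  138  190   95 9181] [0.584 0.02  0.09 ]
 wood [568.  188.9] [ 519  169  116   33 1582] [0.624 0.441 0.09 ]
 wood [212.6 266.4] [  132   174   155   179 15200] [ 0.761 -0.598  0.09 ]
 wood [340.6 269.7] [319 241  61  45 619] [ 0.813 -0.274  0.09 ]
 wood [517.9 276.9] [ 477  245  108   60 2417] [0.888 0.157 0.09 ]
 wood [610.7 350.7] [ 582  320   58   51 1086] [1.081 0.267 0.09 ]
 wood [178.  381.3] [ 138  361   75   39 1316] [ 1.032 -0.646  0.09 ]
top
 yg [232.5 143.3] [230 141   6   5] 24 [0.786 0.057 0.035] dist 0.788
 yg [243.4 144. ] [237 142  13   5] 36 [0.784 0.018 0.035] dist 0.784
 yg [340.5 228.3] [337 224   7  11] 35 [ 0.484 -0.323  0.035] dist 0.582
 yg [336.1 239.2] [333 235   7   9] 32 [ 0.447 -0.307  0.035] dist 0.543
 wood [620.1  78.6] [ 593    0   47  176 6498] [ 1.   -1.31  0.09]
 wood [426.7 162.3] [ 378  102  108  117 7977] [ 0.701 -0.613  0.09 ]
 wood [  9.  236.8] [   0  111   30  289 4937] [0.453 0.821 0.09 ]
 wood [227.  212.3] [ 156  179  139   64 7246] [0.536 0.057 0.09 ]
```

View pics/crop1.png

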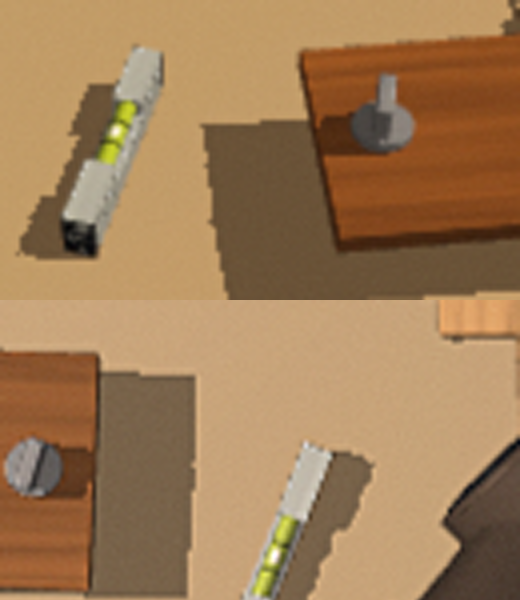

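Named candidates: A scene (190,183) at 0.81 m, B scene (314,188) / top (339,235) at 0.56 m, C scene (451,260) at 0.79 m from the base. B is nearest to the base, so it is the one meant. The crop shows a loose silver level with a yellow-green vial, lying on the counter beside the foot end of the shelf. The foot bar sits on its disc at top (278,212).

```bash
cat > m.py <<'E'
from h import *
import pickle
S={n:pickle.load(open(n+'0.pkl','rb')) for n in('scene','top')}
def roi(img,x0,y0,x1,y1,lo,hi):
    m=np.zeros(img.shape[:2],np.uint8);h=cv2.cvtColor(img,cv2.COLOR_RGB2HSV)[y0:y1,x0:x1]
    m[y0:y1,x0:x1]=cv2.inRange(h,lo,hi);return m
def big(m):
    cs,_=cv2.findContours(m,cv2.RETR_EXTERNAL,cv2.CHAIN_APPROX_NONE);return max(cs,key=cv2.contourArea)
E
python3 - <<'E'
from m import *
s,t=S['scene'],S['top']
# level tops
for n,im,r in(('scene',s,(298,163,332,222)),('top',t,(318,200,362,270))):
    m=roi(im['img'],*r,(0,0,140),(180,60,255))|roi(im['img'],*r,(22,110,90),(48,255,255))
    m=cv2.morphologyEx(m,cv2.MORPH_CLOSE,np.ones((3,3)));c=big(m)
    box=cv2.boxPoints(cv2.minAreaRect(c)).astype(float);rc=cv2.minAreaRect(c)
    e=[(box[i]+box[(i+1)%4])/2 for i in range(4)]
    L=[np.linalg.norm(box[i]-box[(i+1)%4]) for i in range(4)]
    i=int(np.argmin(L[:2]));ends=np.array([e[i],e[i+2]]);P=onz(im,ends,.042)
    print(n,'level rect',np.round(rc[0],1),np.round(rc[1],1),ends.round(1).tolist(),P.round(4).tolist(),np.linalg.norm(P[0]-P[1]).round(4),np.degrees(np.arctan2(*(P[1]-P[0])[[1,0]])).round(1),P.mean(0).round(4))
# vial centre
V=[]
for im,r in((s,(298,163,332,222)),(t,(318,200,362,270))):
    m=roi(im['img'],*r,(22,110,90),(48,255,255));c=np.argwhere(m)[:,::-1]
    V.append(np.mean(cv2.boxPoints(cv2.minAreaRect(c.astype(np.float32))),0))
print('vial',np.round(V,1).tolist(),tri(s,[V[0]],t,[V[1]]).round(4))
# board
for n,im,r in(('scene',s,(352,150,526,215)),('top',t,(150,172,300,250))):
    m=roi(im['img'],*r,(3,120,60),(16,255,255))
    c=cv2.convexHull(big(m))
    for eps in(2,3,4,6):
        q=cv2.approxPolyDP(c,eps,True).reshape(-1,2);print(n,'board',eps,q.tolist())
        if len(q)<=4:break
    print(onz(im,q,.09).round(3).tolist())
E
```

```text
scene level rect [313.8 189.7] [11.  47.9] [[322.7, 167.5], [304.9, 212.0]] [[0.3794, -0.2708, 0.042], [0.5696, -0.3475, 0.042]] 0.2051 -22.0 [ 0.4745 -0.3092  0.042 ]
top level rect [338.5 233.6] [ 7.6 58.7] [[349.4, 206.3], [327.6, 260.8]] [[0.5592, -0.3536, 0.042], [0.3742, -0.2781, 0.042]] 0.1998 157.8 [ 0.4667 -0.3159  0.042 ]
vial [[313.79998779296875, 187.39999389648438], [338.5, 233.5]] [[ 0.4667 -0.3129  0.0394  0.0057]]
scene board 2 [[352, 186], [360, 167], [410, 150], [498, 156], [520, 189], [525, 202], [511, 214], [352, 214]]
scene board 3 [[352, 186], [360, 167], [410, 150], [498, 156], [525, 202], [511, 214], [352, 214]]
scene board 4 [[352, 186], [360, 167], [410, 150], [498, 156], [525, 202], [511, 214], [352, 214]]
scene board 6 [[352, 186], [360, 167], [410, 150], [498, 156], [525, 202], [511, 214], [352, 214]]
[[0.525, -0.196, 0.09], [0.445, -0.156, 0.09], [0.385, 0.025, 0.09], [0.454, 0.3, 0.09], [0.657, 0.291, 0.09], [0.695, 0.231, 0.09], [0.636, -0.215, 0.09]]
top board 2 [[160, 180], [293, 183], [292, 241], [157, 237]]
[[0.647, 0.291, 0.09], [0.633, -0.164, 0.09], [0.44, -0.162, 0.09], [0.453, 0.292, 0.09]]
```

```bash
python3 - <<'E'
from m import *
s,t=S['scene'],S['top']
a=cv2.resize(s['img'][145:220,355:530],(700,300),interpolation=cv2.INTER_CUBIC)
b=cv2.resize(t['img'][175:248,150:302],(608,292),interpolation=cv2.INTER_CUBIC);b=cv2.copyMakeBorder(b,0,0,0,92,cv2.BORDER_CONSTANT)
save('crop2.png',np.vstack([a,b]))
E
```

```text
(no output)
```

View pics/crop2.png

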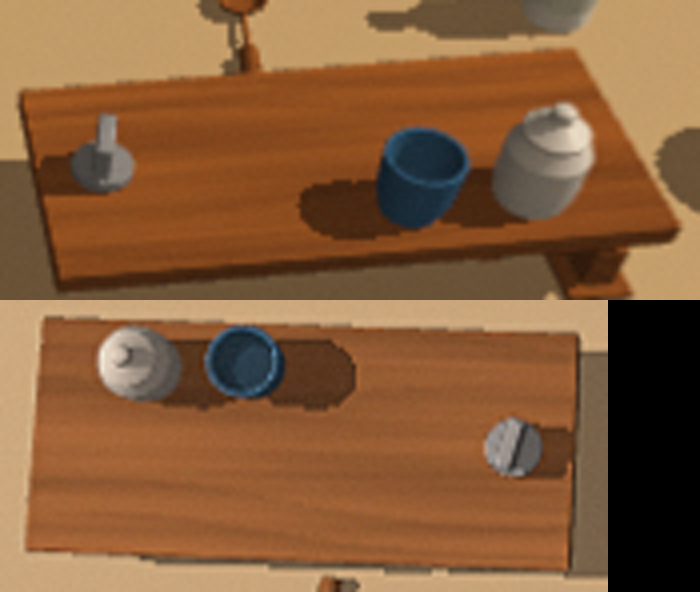

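The crop shows the board clear at the front. The jar is at crop (140,362) and the cup at (245,362) on the rear half. The foot disc is at (513,447), its bar slanting from (502,468) to (524,425), about -25° yaw. The bar is nearly end-on in the scene view, which agrees.

```bash
cat >> h.py <<'E'
def row(xyz,yaw,rp=(180,0)):
    o=ctrl.get_obs();R0=R.from_euler('xyz',o['orientation'],degrees=True);R1=R.from_euler('xyz',[*rp,yaw],degrees=True)
    d=R0.inv().apply(np.array(xyz)-o['tool_pos'])*100
    return np.r_[d,(R0.inv()*R1).as_rotvec(degrees=True)].round(2).tolist(),o['tool_pos'].round(4).tolist(),o['orientation'].round(2).tolist(),o['force'].round(2).tolist(),float(round(o['clock'],2))
E
python3 - <<'E'
from m import *
s,t=S['scene'],S['top']
print(tri(s,[[360.5,168],[498.7,157.5]],t,[[292.5,241.5],[156.5,237.5]]).round(4))
# foot: gray mask
for n,im,r in(('scene',s,(370,168,392,196)),('top',t,(268,202,290,222))):
    m=roi(im['img'],*r,(0,0,60),(180,70,255));c=big(m);M=cv2.moments(m,True)
    print(n,np.round([M['m10']/M['m00'],M['m01']/M['m00']],1),M['m00'],cv2.boundingRect(c),cv2.minEnclosingCircle(c))
g=cv2.cvtColor(t['img'],cv2.COLOR_RGB2GRAY)[202:222,268:290];print(g)
for z in(.09,.1,.13):print(onz(t,[[278.2,211.7]],z).round(4), onz(s,[[380.7,186.7]],z).round(4))
print(row((.467,-.3145,.12),157.8))
E
```

```text
[[ 0.4391 -0.1578  0.0802  0.0092]
 [ 0.4535  0.3013  0.0818  0.0078]]
scene [380.3 184.8] 176.0 (373, 174, 15, 19) ((380.5, 182.91175842285156), 9.255879402160645)
top [277.9 211.5] 150.0 (271, 204, 14, 15) ((278.24359130859375, 211.26922607421875), 7.2734150886535645)
[[107 107 109 108 108 109 105 107 108 107 107 105 107 107 107 105 106 104
  105 106 104 104]
 [108 107 107 106 103 108 110 106 108 103  96 106 108 110 110 106 107 107
  106 108 105 106]
 [105 108 107 109 108 106 105  96 114 123 111 100 101 104 110 109 110 112
  110 110 109 110]
 [107 109 110 107 106 108 115 112 126 158 152 116 100  83 100  98  97 115
  113 110 111 108]
 [106 103 100 102 101 115 138 149 129 157 155 152  98  56  74  62  62  98
   94  97  96  94]
 [105 106 105 105 108 136 146 145 144 155 151 150  60  59  93  76  66  59
   58  60  59  61]
 [106 108 105  98 134 148 142 133 153 154 148 133  50  73  95  92  79  62
   64  66  64  66]
 [103 103 104 108 149 149 144 123 157 150 147 102  48  85  92  93  93  64
   63  67  67  70]
 [113 107 114 145 144 146 147 145 153 151 151  67  57  91  90  90  92  71
   66  67  
[... 621 characters left out ...]
84  81  57  61  62
   60  63  64  64]
 [ 96  93  94  95  93  93  87 128 112 112 127 142 129  63  53  57  59  58
   58  60  58  57]
 [ 93  97  92  95  94  96  94  97  84 102  88  75  65  68  72  72  74  73
   76  74  72  73]
 [100  99 100  97 102 101  99 100 100  98 102 102 101 104 104 106 107 103
  104 102 105 105]
 [100  97  98  97  98 102 100  98 102 101 101 102 103 103 103 104 102 106
  105 104 106 105]]
[[ 0.537 -0.115  0.09 ]] [[ 0.5401 -0.1097  0.09  ]]
[[ 0.536  -0.1162  0.1   ]] [[ 0.5494 -0.1128  0.1   ]]
[[ 0.533  -0.1198  0.13  ]] [[ 0.5774 -0.122   0.13  ]]
([-27.94, 18.57, 10.6, 0.08, -0.04, 48.48], [0.2987, -0.6048, 0.2257], [179.92, -0.01, -153.72], [-0.05, -0.04, -0.28], 0.1)
```

Emit:
send_rows --plan '[[[-4,2.6,0.4,0,0,7],[-8,5.3,0.8,0,0,14],[-12,8,1.2,0,0,21],[-16,10.6,1.6,0,0,28],[-20,13.3,2,0,0,35],[-24,16,2.5,0,0,42],[-28,18.6,4,0,0,48.5],[-28,18.6,7,0,0,48.5]]]' --fingers 1

```text
clock: 0.77
tool_pos: [0.4557, -0.3382, 0.1784]
orientation: [-180.0, 0.3, 157.4]
force: [1.2, -1.3, 1.0]
opening: 0.0878
gripper_force: 0.0
```

Emit:
send_rows --plan '[[[0,0,2,0,0,0],[0,0,3.5,0,0,0],[0,0,3.5,0,0,0]]]'

```text
clock: 1.02
tool_pos: [0.4517, -0.3373, 0.1374]
orientation: [180.0, -0.3, 157.8]
force: [0.4, 0.5, -0.4]
opening: 0.0877
gripper_force: 0.0
```

```bash
python3 - <<'E'
from m import *
import pickle
o=ctrl.get_obs();print(o['tool_pos'],o['orientation'],o['clock'])
s,t=snap('scene'),snap('top');pickle.dump((s,t),open('p1.pkl','wb'))
p=o['tool_pos'];Rm=R.from_euler('xyz',o['orientation'],degrees=True)
pts=[p,p+Rm.apply([0,.044,0]),p+Rm.apply([0,-.044,0])]
ims=[]
for im,c in((s,(255,135,415,245)),(t,(260,160,420,270))):
    i=im['img'].copy();q=proj(im,pts);print(q.round(1).tolist())
    x0,y0,x1,y1=c;i=cv2.resize(i[y0:y1,x0:x1],None,fx=2.5*2,fy=2.5*2,interpolation=cv2.INTER_CUBIC)
    for a in q:cv2.drawMarker(i,tuple(int(v) for v in ((a-[x0,y0])+.5)*5),(255,0,0),cv2.MARKER_CROSS,14,1)
    ims.append(i[:, :])
save('p1.png',cv2.resize(np.hstack(ims),(800,275)) if 0 else cv2.resize(np.vstack(ims),(436,600)))
E
```

```text
[ 0.45173037 -0.33732165  0.13744923] [179.96926198  -0.32579632 157.84536113] 1.0167
[[303.3, 162.7], [317.0, 165.1], [289.8, 160.3]]
[[345.8, 236.5], [333.0, 231.4], [358.6, 241.7]]
```

View pics/p1.png

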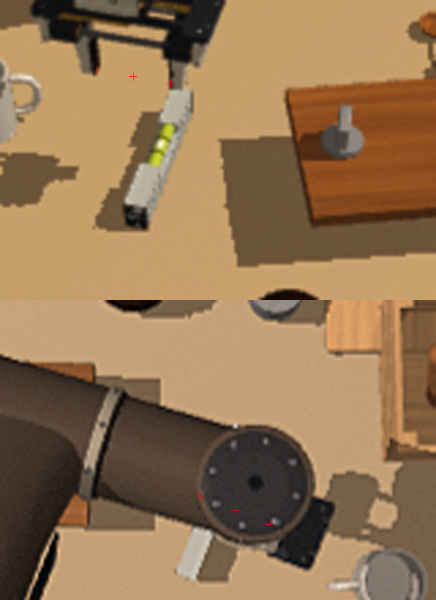

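The scene crop shows the projected TCP and fingertip marks sitting on the fingertips at crop (96,72), so the scene calibration holds. The level lies just below and in front of the fingers. In the top view the arm hides it.

```bash
python3 -c "
from h import *
print(row((.468,-.313,.06),157.8));print(row((.468,-.313,.006),157.8))"
```

```text
([-0.41, 2.99, 8.07, -0.02, -0.08, 0.0], [0.4531, -0.3392, 0.1407], [-179.98, -0.08, 157.8], [0.12, -0.36, 0.19], 1.12)
([-0.41, 2.99, 13.47, -0.02, -0.08, 0.0], [0.4531, -0.3392, 0.1407], [-179.98, -0.08, 157.8], [0.12, -0.36, 0.19], 1.12)
```

Emit:
send_rows --plan '[[[-0.2,1.5,1,0,0,0],[-0.4,3,3,0,0,0],[-0.4,3,6,0,0,0],[-0.4,3,8,0,0,0],[-0.4,3,8,0,0,0]]]'

```text
clock: 1.53
tool_pos: [0.4664, -0.3126, 0.0583]
orientation: [-180.0, -0.3, 157.7]
force: [-1.3, -0.5, -0.7]
opening: 0.0881
gripper_force: 0.0
```

```bash
python3 - <<'E'
from h import *
s=snap('scene');o=ctrl.get_obs();p=o['tool_pos'];Rm=R.from_euler('xyz',o['orientation'],degrees=True)
i=cv2.resize(s['img'][150:230,270:350],(600,600),interpolation=cv2.INTER_CUBIC)
for a in proj(s,[p,p+Rm.apply([0,.044,0]),p+Rm.apply([0,-.044,0])]):cv2.drawMarker(i,tuple(int(v) for v in ((a-[270,150])+.5)*7.5),(255,0,0),cv2.MARKER_CROSS,20,2)
save('p2.png',i);print(row((.468,-.313,.006),157.8))
E
```

```text
([-0.05, 0.04, 5.43, -0.03, -0.15, -0.05], [0.4675, -0.3132, 0.0603], [-179.97, -0.15, 157.75], [0.53, -0.64, 0.72], 1.58)
```

View pics/p2.png

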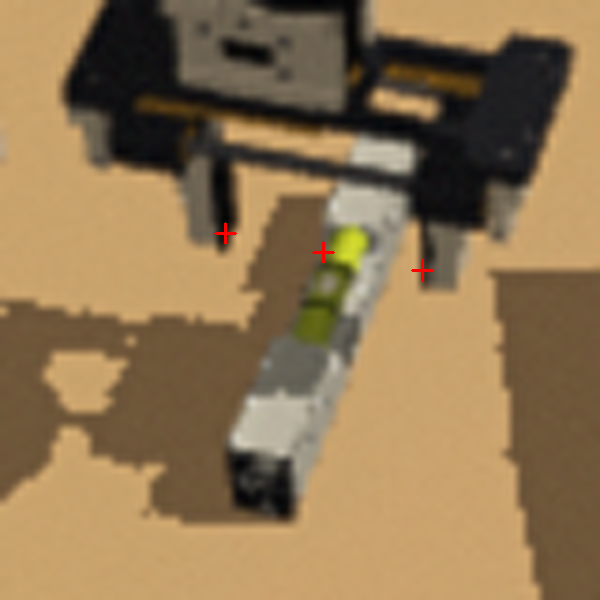

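The fingers straddle the level, tips at (225,240) and (425,280), vial centre at (328,285). At TCP height the grasp centre falls on the level, so I'll go down and grip.

Emit:
send_rows --plan '[[[0,0,2.5,0,0,0],[0,0,4.5,0,0,0],[0,0,5.4,0,0,0],[0,0,5.4,0,0,0]]]'

```text
clock: 1.92
tool_pos: [0.468, -0.3133, 0.0067]
orientation: [-180.0, -0.1, 157.7]
force: [-0.2, -0.7, -0.2]
opening: 0.0877
gripper_force: 0.0
```

Emit:
send_rows --plan '[[[0,0,0,0,0,0],[0,0,0,0,0,0],[0,0,0,0,0,0],[0,0,0,0,0,0],[0,0,0,0,0,0],[0,0,0,0,0,0],[0,0,0,0,0,0],[0,0,0,0,0,0]]]' --fingers 0

```text
clock: 2.58
tool_pos: [0.4684, -0.3129, 0.0069]
orientation: [180.0, 0.0, 157.8]
force: [0.7, 0.5, -0.3]
opening: 0.0398
gripper_force: 0.0
```

Emit:
send_rows --plan '[[[0,0,-2,0,0,0],[0,0,-6,0,0,0],[0,0,-10,0,0,0],[0,0,-14,0,0,0],[0,0,-18,0,0,0],[0,0,-18,0,0,0],[0,0,-18,0,0,0]]]'

```text
clock: 3.17
tool_pos: [0.4698, -0.3133, 0.1899]
orientation: [180.0, 0.3, 157.8]
force: [-0.1, -0.1, 0.0]
opening: 0.0005
gripper_force: 0.0
```

The fingers hadn't closed before the lift, because they are slower than I allowed for. I'll reopen them and check whether the level was disturbed.

Emit:
send_rows --plan '[[[0,0,0,0,0,0],[0,0,0,0,0,0],[0,0,0,0,0,0],[0,0,0,0,0,0],[0,0,0,0,0,0],[0,0,0,0,0,0],[0,0,0,0,0,0],[0,0,0,0,0,0]]]' --fingers 0.7

```text
clock: 3.83
tool_pos: [0.4683, -0.3129, 0.1866]
orientation: [-180.0, -0.0, 157.8]
force: [-0.2, -0.7, 0.4]
opening: 0.0483
gripper_force: 0.0
```

```bash
python3 - <<'E'
from h import *
s=snap('scene');save('p3.png',cv2.resize(s['img'][140:230,260:350],(540,540),interpolation=cv2.INTER_CUBIC))
for c,st,_ in blobs(s['img'],(25,130,60),(45,255,255),5):print(c,st)
print(row((.468,-.313,.006),157.8))
E
```

```text
[190.7752809  183.38202247] [180 178  22  11  89]
[313.78461538 187.67692308] [309 180  10  16  65]
[450.81679389 260.00763359] [438 257  26   7 131]
([0.03, -0.02, 18.07, -0.0, -0.01, -0.02], [0.4683, -0.3129, 0.1867], [-180.0, -0.01, 157.78], [-0.43, 0.43, -0.08], 3.88)
```

View pics/p3.png

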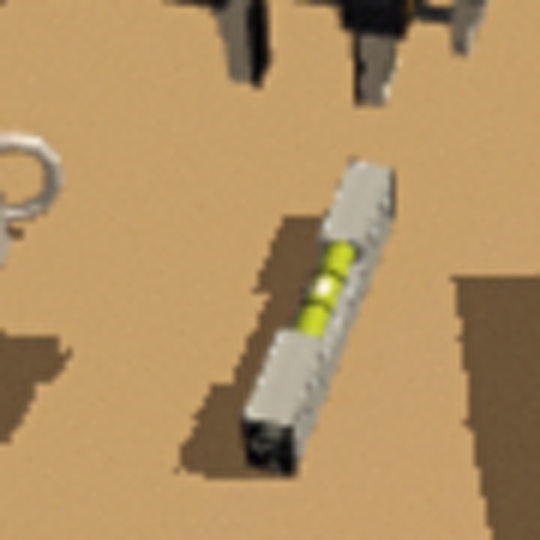

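The level hasn't moved: its vial is still at scene (313.8,187.7). I'll descend again and wait for the grip to close.

Emit:
send_rows --plan '[[[0,0,4,0,0,0],[0,0,8,0,0,0],[0,0,12,0,0,0],[0,0,15,0,0,0],[0,0,17,0,0,0],[0,0,18.1,0,0,0],[0,0,18.1,0,0,0],[0,0,18.1,0,0,0]]]'

```text
clock: 4.55
tool_pos: [0.4687, -0.3131, 0.0061]
orientation: [-180.0, -0.0, 157.8]
force: [0.4, -0.3, 1.1]
opening: 0.0611
gripper_force: 0.0
```

Emit:
send_rows --plan '[[[0,0,0,0,0,0],[0,0,0,0,0,0],[0,0,0,0,0,0],[0,0,0,0,0,0],[0,0,0,0,0,0],[0,0,0,0,0,0],[0,0,0,0,0,0],[0,0,0,0,0,0]]]' --fingers 0

```text
clock: 5.22
tool_pos: [0.4685, -0.3131, 0.0063]
orientation: [-180.0, 0.0, 157.8]
force: [-1.5, -0.4, 5.2]
opening: 0.0258
gripper_force: 30.0
```

Emit:
send_rows --plan '[[[0,0,0,0,0,0],[0,0,0,0,0,0],[0,0,0,0,0,0],[0,0,0,0,0,0]]]'

```text
clock: 5.55
tool_pos: [0.4685, -0.3131, 0.0063]
orientation: [-180.0, 0.0, 157.8]
force: [-2.0, 0.3, 4.6]
opening: 0.0262
gripper_force: 30.0
```

Emit:
send_rows --plan '[[[0,0,-1,0,0,0],[0,0,-4,0,0,0],[0,0,-8,0,0,0],[0,0,-12,0,0,0],[0,0,-16,0,0,0],[0,0,-19.5,0,0,0],[0,0,-19.5,0,0,0],[0,0,-19.5,0,0,0]]]'

```text
clock: 6.22
tool_pos: [0.4691, -0.3129, 0.2032]
orientation: [179.9, 0.3, 157.8]
force: [0.1, 0.1, -4.0]
opening: 0.0258
gripper_force: 30.0
```

```bash
python3 -c "
from h import *
print(row((.495,.0875,.20),-91.75),ctrl.get_obs()['opening'])"
```

```text
([12.75, 38.04, 0.31, -0.21, 0.23, -110.47], [0.4691, -0.3129, 0.2032], [179.94, 0.26, 157.78], [0.08, 0.07, -4.03], 6.22) 0.02584251796911214
```

Emit:
send_rows --plan '[[[0.8,2.4,0,0,0,-7],[1.6,4.8,0,0,0,-14],[2.4,7.2,0,0,0,-21],[3.2,9.6,0,0,0,-28],[4,12,0,0,0,-35],[4.8,14.4,0,0,0,-42],[5.6,16.8,0,0,0,-49],[6.4,19,0,0,0,-56]]]'

```text
clock: 6.88
tool_pos: [0.4794, -0.1114, 0.1989]
orientation: [179.9, -0.2, -145.9]
force: [0.4, 0.6, -3.8]
opening: 0.0256
gripper_force: 30.0
```

```bash
python3 -c "
from h import *
print(row((.495,.0875,.20),-91.75),ctrl.get_obs()['opening'])"
```

```text
([-12.44, 15.59, -0.11, 0.2, -0.09, -54.13], [0.4794, -0.1114, 0.1989], [179.87, -0.17, -145.88], [0.36, 0.62, -3.78], 6.88) 0.025594024547019242
```

Emit:
send_rows --plan '[[[-1.5,2,0,0,0,-7],[-3.2,4,0,0,0,-14],[-4.8,6,0,0,0,-21],[-6.4,8,0,0,0,-28],[-8,10,0,0,0,-35],[-9.6,12,0,0,0,-42],[-11.2,14,0,0,0,-49],[-12.4,15.6,0,0,0,-54]]]'

```text
clock: 7.55
tool_pos: [0.4959, 0.0871, 0.1989]
orientation: [179.8, -0.1, -91.8]
force: [0.1, 0.3, -2.4]
opening: 0.0258
gripper_force: 30.0
```

Emit:
send_rows --plan '[[[0,0,1.5,0,0,0],[0,0,3.5,0,0,0],[0,0,5,0,0,0],[0,0,5.5,0,0,0],[0,0,5.5,0,0,0],[0,0,5.5,0,0,0]]]'

```text
clock: 8.05
tool_pos: [0.4969, 0.0855, 0.1454]
orientation: [179.9, -0.1, -92.2]
force: [0.0, 0.2, -1.6]
opening: 0.0257
gripper_force: 30.0
```

```bash
python3 - <<'E'
from h import *
s=snap('scene');t=snap('top')
a=s['img'][110:215,350:530];b=t['img'][165:255,145:305]
save('p4.png',np.vstack([cv2.resize(a,(525,306),interpolation=cv2.INTER_CUBIC),cv2.resize(b,(525,290),interpolation=cv2.INTER_CUBIC)]))
print(row((.495,.0875,.10),-91.75),ctrl.get_obs()['opening'])
E
```

```text
([-0.15, 0.28, 4.65, -0.04, 0.02, -0.47], [0.4977, 0.0858, 0.1465], [-179.96, 0.02, -92.22], [0.32, -0.16, -3.41], 8.15) 0.025845825158455887
```

View pics/p4.png

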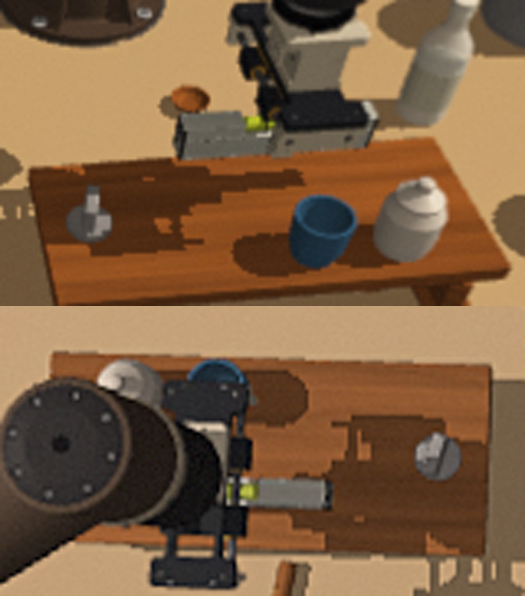

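The level hovers over the clear front part, end at crop (325,492), and the gripper body overhangs the cup at (215,380) by a computed 17 mm or so. I'll lower it gently.

Emit:
send_rows --plan '[[[0,0.2,1.5,0,0,-0.4],[-0.1,0.2,3,0,0,-0.4],[-0.1,0.2,4,0,0,-0.4],[-0.1,0.2,4.4,0,0,-0.4],[-0.1,0.2,4.4,0,0,-0.4],[-0.1,0.2,4.4,0,0,-0.4]]]'

```text
clock: 8.65
tool_pos: [0.4957, 0.0869, 0.1024]
orientation: [-180.0, 0.0, -91.8]
force: [0.2, -0.2, -2.4]
opening: 0.0257
gripper_force: 30.0
```

Emit:
send_rows --plan '[[[0,0,0.1,0,0,0],[0,0,0.2,0,0,0],[0,0,0.3,0,0,0],[0,0,0.3,0,0,0]]]'

```text
clock: 8.98
tool_pos: [0.4953, 0.0869, 0.0989]
orientation: [-180.0, 0.0, -91.8]
force: [-0.1, -0.5, -2.2]
opening: 0.026
gripper_force: 30.0
```

Emit:
send_rows --plan '[[[0,0,0.1,0,0,0],[0,0,0.2,0,0,0],[0,0,0.2,0,0,0]]]'

```text
clock: 9.23
tool_pos: [0.4952, 0.0868, 0.0966]
orientation: [180.0, -0.0, -91.8]
force: [-0.4, 0.5, -3.9]
opening: 0.0253
gripper_force: 30.0
```

Emit:
send_rows --plan '[[[0,0,0.1,0,0,0],[0,0,0.2,0,0,0],[0,0,0.2,0,0,0]]]'

```text
clock: 9.48
tool_pos: [0.4952, 0.0869, 0.0946]
orientation: [180.0, -0.0, -91.8]
force: [-0.4, 0.3, -3.3]
opening: 0.0255
gripper_force: 30.0
```

Emit:
send_rows --plan '[[[0,0,0.1,0,0,0],[0,0,0.2,0,0,0],[0,0,0.2,0,0,0]]]'

```text
clock: 9.73
tool_pos: [0.4954, 0.0868, 0.0929]
orientation: [-180.0, 0.0, -91.8]
force: [-0.4, -1.2, -0.5]
opening: 0.0256
gripper_force: 30.0
```

Emit:
send_rows --plan '[[[0,0,0.05,0,0,0],[0,0,0.1,0,0,0],[0,0,0.1,0,0,0]]]'

```text
clock: 9.98
tool_pos: [0.4954, 0.0868, 0.092]
orientation: [-180.0, -0.0, -91.8]
force: [-0.9, -2.4, 0.6]
opening: 0.026
gripper_force: 30.0
```

Emit:
send_rows --plan '[[[0,0,0,0,0,0],[0,0,0,0,0,0],[0,0,0,0,0,0],[0,0,0,0,0,0],[0,0,0,0,0,0],[0,0,0,0,0,0]]]' --fingers 0.6

```text
clock: 10.48
tool_pos: [0.4953, 0.0869, 0.0918]
orientation: [-180.0, 0.0, -91.8]
force: [-0.3, -0.7, 0.5]
opening: 0.0522
gripper_force: 0.0
```

Emit:
send_rows --plan '[[[0,0,-1,0,0,0],[0,0,-3,0,0,0],[0,0,-6,0,0,0],[0,0,-9,0,0,0],[0,0,-11,0,0,0],[0,0,-11,0,0,0]]]'

```text
clock: 10.98
tool_pos: [0.4977, 0.0877, 0.2074]
orientation: [-179.6, 0.2, -91.8]
force: [1.2, 1.1, 1.3]
opening: 0.0522
gripper_force: 0.0
```

```bash
python3 -c "
from h import *
print(row((.538,-.115,.20),-18))"
```

```text
([20.14, -4.65, 0.71, -0.49, -0.12, -73.76], [0.4977, 0.0877, 0.2074], [-179.56, 0.19, -91.76], [1.21, 1.06, 1.25], 10.98)
```

Emit:
send_rows --plan '[[[2,-0.4,0,0,0,-7],[4,-0.9,0,0,0,-14],[6,-1.4,0,0,0,-21],[8,-1.9,0,0,0,-28],[10.5,-2.4,0,0,0,-35],[13,-3,0,0,0,-42],[15.5,-3.6,0,0,0,-49],[18,-4.2,0,0,0,-56]]]'

```text
clock: 11.65
tool_pos: [0.5315, -0.0956, 0.2023]
orientation: [-180.0, -0.0, -35.5]
force: [0.9, 0.5, -1.7]
opening: 0.0527
gripper_force: 0.0
```

```bash
python3 - <<'E'
from h import *
import pickle
print(row((.538,-.115,.20),-18))
s=snap('scene');pickle.dump(s,open('s5.pkl','wb'))
for c,st,_ in blobs(s['img'],(25,130,60),(45,255,255),5):print(c.round(1),st)
save('p5.png',np.vstack([cv2.resize(s['img'][140:200,350:510],(800,300),interpolation=cv2.INTER_CUBIC),cv2.resize(s['img'][158:182,402:466],(800,300),interpolation=cv2.INTER_CUBIC)]))
E
```

```text
([1.65, 1.21, 0.23, -0.01, -0.01, -17.45], [0.5315, -0.0956, 0.2023], [-179.99, -0.01, -35.45], [0.88, 0.46, -1.68], 11.65)
[440.8 164.3] [430 161  23   7  94]
[190.7 183.4] [180 178  22  11  87]
[450.8 260. ] [438 257  26   7 131]
```

View pics/p5.png

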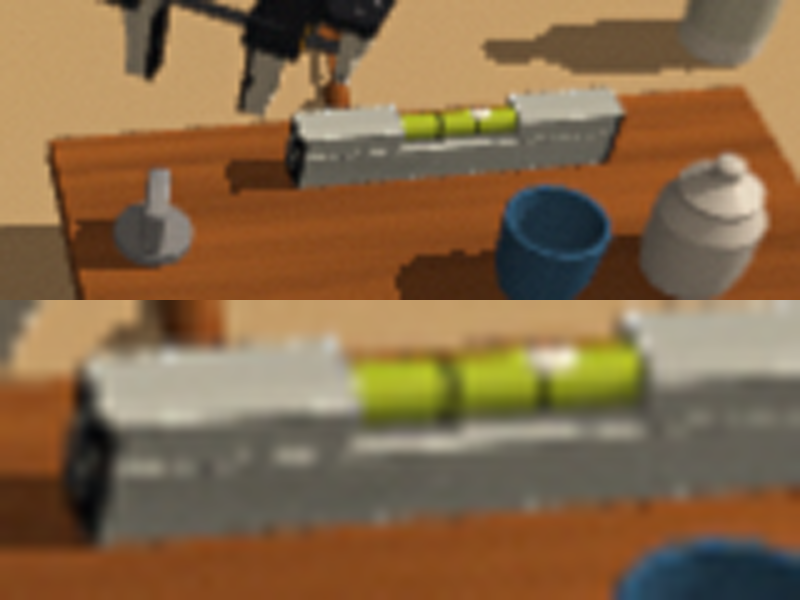

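The level lies along the front of the board. In the enlarged crop the rings are at x=452 and 545 and the bubble at about 553, roughly +14 mm towards +y, so the foot needs about 2.1 rad clockwise. Next is the foot grip.

Emit:
send_rows --plan '[[[0.5,0.4,0.2,0,0,-6],[1,0.8,0.2,0,0,-12],[1.6,1.2,1,0,0,-17.5],[1.6,1.2,3,0,0,-17.5],[1.6,1.2,5,0,0,-17.5],[1.6,1.2,5.5,0,0,-17.5],[1.6,1.2,5.5,0,0,-17.5]]]'

```text
clock: 12.28
tool_pos: [0.5364, -0.1136, 0.1456]
orientation: [179.9, 0.2, -18.3]
force: [-0.3, -0.3, 0.4]
opening: 0.0523
gripper_force: 0.0
```

```bash
python3 - <<'E'
from h import *
print(row((.538,-.115,.102),-18))
s=snap('scene');o=ctrl.get_obs();p=o['tool_pos'];Rm=R.from_euler('xyz',o['orientation'],degrees=True)
i=cv2.resize(s['img'][140:210,340:420],(800,700),interpolation=cv2.INTER_CUBIC)
for a in proj(s,[p,p+Rm.apply([0,.026,0]),p+Rm.apply([0,-.026,0])]):cv2.drawMarker(i,tuple(int(v) for v in ((a-[340,140])+.5)*10),(255,0,0),cv2.MARKER_CROSS,20,2)
save('p6.png',i[:600])
E
```

```text
([0.21, 0.08, 4.36, 0.08, 0.17, -0.33], [0.5364, -0.1136, 0.1456], [179.92, 0.17, -18.33], [-0.33, -0.32, 0.35], 12.28)
```

View pics/p6.png

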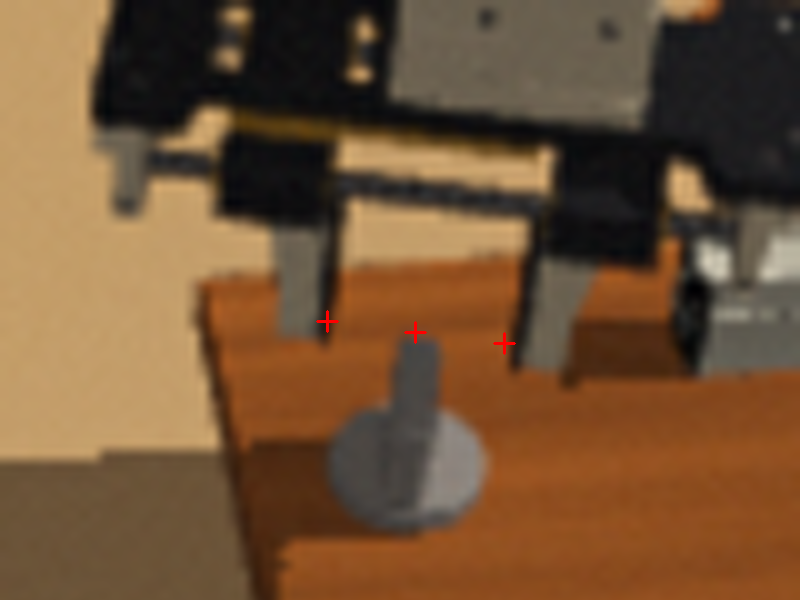

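The bar at (415,400) lies centred between the open fingers at (320,330) and (525,360). I'll descend and close.

Emit:
send_rows --plan '[[[0.1,0.1,1.5,0,0,0],[0.2,0.1,3,0,0,0],[0.2,0.1,4,0,0,0],[0.2,0.1,4.35,0,0,0],[0.2,0.1,4.35,0,0,0]]]'

```text
clock: 12.75
tool_pos: [0.539, -0.115, 0.1033]
orientation: [180.0, 0.0, -18.3]
force: [-0.2, -0.6, -0.3]
opening: 0.0524
gripper_force: 0.0
```

Emit:
send_rows --plan '[[[0,0,0,0,0,0],[0,0,0,0,0,0],[0,0,0,0,0,0],[0,0,0,0,0,0],[0,0,0,0,0,0],[0,0,0,0,0,0],[0,0,0,0,0,0],[0,0,0,0,0,0]]]' --fingers 0

```text
clock: 13.42
tool_pos: [0.5395, -0.1143, 0.1034]
orientation: [-179.9, -0.0, -18.3]
force: [-0.4, 5.1, 1.0]
opening: 0.0142
gripper_force: 29.8
```

Emit:
send_rows --plan '[[[0,0,0,0,0,0],[0,0,0,0,0,0],[0,0,0,0,0,0]]]'

```text
clock: 13.67
tool_pos: [0.5395, -0.1143, 0.1034]
orientation: [-179.9, -0.0, -18.3]
force: [0.1, 6.4, 1.6]
opening: 0.014
gripper_force: 29.8
```

```bash
python3 -c "
from h import *
o=ctrl.get_obs();print(row((.538,-.115,.102),-18),o['moment'],o['joint_pos'])"
```

```text
([-0.12, 0.12, 0.14, -0.07, -0.03, -0.3], [0.5395, -0.1143, 0.1034], [-179.93, -0.03, -18.3], [0.1, 6.44, 1.57], 13.67) [ 2.07949679 -0.02692945  0.08380791] [ 8.36183020e+00  1.55068367e+01 -2.43193159e+01 -6.10728509e-02
 -5.01173477e+01  6.33769264e+01]
```

Emit:
send_rows --plan '[[[0,-0.08,0,0,0,3],[0,-0.08,-0.05,0,0,9],[0,-0.08,-0.08,0,0,15],[0,-0.08,-0.11,0,0,21],[0,-0.08,-0.14,0,0,27],[0,-0.08,-0.17,0,0,33],[0,-0.08,-0.2,0,0,39],[0,-0.08,-0.22,0,0,45]]]'

```text
clock: 14.33
tool_pos: [0.5385, -0.1149, 0.1054]
orientation: [179.9, -0.0, -63.6]
force: [-1.7, -2.8, 0.5]
opening: 0.0138
gripper_force: 29.8
```

```bash
cat > bub.py <<'E'
from h import *
import sys
# bubble from scene view: unroll vial along its line in world, profile of saturation / value
def bub(s,verbose=True,c=(.4954,.0868),yaw=88.2,z=.127):
    d=np.array([np.cos(np.radians(yaw)),np.sin(np.radians(yaw)),0])
    u=np.arange(-36,36.01,.5)/1000;C=np.array([*c,z])
    h=cv2.cvtColor(s['img'],cv2.COLOR_RGB2HSV);b=s['img'][...,2].astype(np.float32);v=h[...,2].astype(np.float32)
    acc=[];va=[]
    for dp in np.arange(-2,2.1,.5):   # rows (pixels) across the tube
        q=proj(s,C+u[:,None]*d)+[0,dp]
        f=q.astype(np.float32).reshape(-1,1,2)
        acc.append(cv2.remap(b,f,None,cv2.INTER_LINEAR).ravel());va.append(cv2.remap(v,f,None,cv2.INTER_LINEAR).ravel())
    return u*1000,np.array(acc),np.array(va)
def report(s,**k):
    u,B,V=bub(s,**k);b=B.max(0);i=np.argsort(b)
    vm=V.mean(0)
    print('u    ',u[::3].astype(int).tolist());print('blue ',b[::3].astype(int).tolist());print('val  ',vm[::3].astype(int).tolist())
if __name__=='__main__':
    s=snap('scene');report(s)
E
python3 - <<'E'
from bub import *
import pickle
report(pickle.load(open('s5.pkl','rb')))
s=snap('scene');report(s);o=ctrl.get_obs();print(row((.538,-.115,.102),-18),o['moment'][2],o['gripper_force'],proj(s,[[.4954,.0868,.127]]))
E
```

```text
u     [-36, -34, -33, -31, -30, -28, -27, -25, -24, -22, -21, -19, -18, -16, -15, -13, -12, -10, -9, -7, -6, -4, -3, -1, 0, 1, 3, 4, 6, 7, 9, 10, 12, 13, 15, 16, 18, 19, 21, 22, 24, 25, 27, 28, 30, 31, 33, 34, 36]
blue  [131, 108, 100, 100, 100, 100, 101, 102, 102, 102, 101, 101, 102, 104, 104, 103, 103, 104, 102, 99, 98, 100, 101, 101, 100, 100, 100, 99, 99, 99, 129, 151, 173, 181, 186, 188, 191, 156, 105, 101, 101, 101, 101, 100, 97, 106, 142, 171, 168]
val   [178, 179, 179, 180, 179, 179, 179, 178, 176, 173, 175, 178, 176, 173, 162, 150, 147, 149, 156, 166, 171, 173, 173, 170, 170, 172, 175, 179, 182, 179, 177, 180, 184, 190, 195, 198, 199, 194, 186, 182, 181, 180, 180, 176, 166, 158, 157, 157, 159]
u     [-36, -34, -33, -31, -30, -28, -27, -25, -24, -22, -21, -19, -18, -16, -15, -13, -12, -10, -9, -7, -6, -4, -3, -1, 0, 1, 3, 4, 6, 7, 9, 10, 12, 13, 15, 16, 18, 19, 21, 22, 24, 25, 27, 28, 30, 31, 33, 34, 36]
blue  [150, 131, 102, 101, 102, 103, 103, 103, 103, 104, 103, 102, 98, 95, 95, 95, 96, 98, 97, 95, 94, 96, 99, 101, 100, 100, 99, 99, 99, 128, 170, 174, 177, 172, 168, 154, 136, 106, 102, 102, 102, 100, 97, 93, 90, 90, 100, 113, 134]
val   [184, 183, 182, 181, 182, 181, 181, 180, 179, 178, 179, 180, 177, 173, 161, 148, 142, 140, 148, 162, 171, 175, 179, 182, 185, 183, 182, 181, 180, 187, 194, 190, 187, 186, 186, 188, 190, 188, 185, 183, 183, 181, 177, 173, 169, 163, 157, 153, 153]
([-0.01, 0.05, 0.34, 0.1, 0.04, -46.03], [0.5385, -0.1149, 0.1054], [179.89, -0.0, -64.03], [-1.59, -2.02, 0.94], 14.38) 0.060336700718912416 29.844910204410553 [[441.13896993 161.97560126]]
```

Emit:
send_rows --plan '[[[0,0,-0.03,0,0,6],[0,0,-0.06,0,0,12],[0,0,-0.09,0,0,18],[0,0,-0.12,0,0,24],[0,0,-0.15,0,0,30],[0,0,-0.18,0,0,36],[0,0,-0.2,0,0,42],[0,0,-0.22,0,0,46]]]'

```text
clock: 15.05
tool_pos: [0.5374, -0.1147, 0.1072]
orientation: [179.8, -0.1, -109.5]
force: [-4.8, -0.8, 2.6]
opening: 0.014
gripper_force: 29.9
```

Emit:
send_rows --plan '[[[0,0,0,0,0,0],[0,0,0,0,0,0],[0,0,0,0,0,0],[0,0,0,0,0,0],[0,0,0,0,0,0],[0,0,0,0,0,0],[0,0,0,0,0,0],[0,0,0,0,0,0]]]'

```text
clock: 15.72
tool_pos: [0.5376, -0.1147, 0.1072]
orientation: [179.8, -0.1, -109.1]
force: [-5.1, -1.1, 1.1]
opening: 0.0137
gripper_force: 30.0
```

Emit:
send_rows --plan '[[[0,0,0,0,0,0],[0,0,0,0,0,0],[0,0,0,0,0,0],[0,0,0,0,0,0],[0,0,0,0,0,0],[0,0,0,0,0,0],[0,0,0,0,0,0],[0,0,0,0,0,0]]]'

```text
clock: 16.38
tool_pos: [0.5375, -0.1147, 0.1072]
orientation: [179.8, -0.1, -109.1]
force: [-5.6, -1.5, 0.7]
opening: 0.0135
gripper_force: 30.0
```

```bash
python3 - <<'E'
from bub import *
s=snap('scene');report(s);o=ctrl.get_obs();print(o['tool_pos'],o['orientation'],o['force'],o['moment'][2],o['gripper_force'],o['clock'])
E
```

```text
u     [-36, -34, -33, -31, -30, -28, -27, -25, -24, -22, -21, -19, -18, -16, -15, -13, -12, -10, -9, -7, -6, -4, -3, -1, 0, 1, 3, 4, 6, 7, 9, 10, 12, 13, 15, 16, 18, 19, 21, 22, 24, 25, 27, 28, 30, 31, 33, 34, 36]
blue  [156, 147, 123, 99, 101, 102, 101, 101, 95, 90, 90, 91, 92, 94, 92, 89, 89, 91, 93, 94, 95, 96, 98, 117, 152, 171, 184, 182, 180, 180, 180, 134, 97, 99, 100, 101, 102, 102, 102, 99, 95, 93, 92, 92, 91, 92, 97, 106, 132]
val   [180, 179, 180, 182, 182, 182, 181, 180, 176, 172, 172, 172, 173, 175, 168, 159, 146, 129, 137, 160, 174, 178, 182, 185, 189, 197, 203, 200, 198, 196, 194, 174, 153, 151, 151, 161, 174, 179, 179, 178, 175, 174, 175, 174, 170, 164, 156, 150, 150]
[ 0.53756641 -0.11469163  0.10718221] [ 1.79822950e+02 -8.29028794e-02 -1.09077240e+02] [-5.2242141  -1.34498032  1.67469178] -0.06707421377102091 29.954044818878174 16.4333
```

Emit:
send_rows --plan '[[[0,0,-0.02,0,0,5],[0,0,-0.05,0,0,10],[0,0,-0.08,0,0,15],[0,0,-0.1,0,0,20],[0,0,-0.12,0,0,25],[0,0,-0.12,0,0,25],[0,0,-0.12,0,0,25],[0,0,-0.12,0,0,25]]]'

```text
clock: 17.1
tool_pos: [0.5371, -0.1142, 0.1082]
orientation: [179.8, -0.2, -134.1]
force: [-7.0, 1.7, 2.2]
opening: 0.0138
gripper_force: 30.0
```

Emit:
send_rows --plan '[[[0,0,0,0,0,0],[0,0,0,0,0,0],[0,0,0,0,0,0],[0,0,0,0,0,0],[0,0,0,0,0,0],[0,0,0,0,0,0],[0,0,0,0,0,0],[0,0,0,0,0,0]]]' --fingers 0.6

```text
clock: 17.77
tool_pos: [0.5394, -0.1143, 0.109]
orientation: [-180.0, 0.0, -134.3]
force: [0.3, -0.9, 0.0]
opening: 0.0519
gripper_force: 0.0
```

Emit:
send_rows --plan '[[[0,0,-1.5,0,0,0],[0,0,-4,0,0,0],[0,0,-5.5,0,0,0],[0,0,-5.5,0,0,0],[0,0,-5.5,0,0,0],[0,0,-5.5,0,0,0],[0,0,-5.5,0,0,0],[0,0,-5.5,0,0,0]]]'

```text
clock: 18.43
tool_pos: [0.5388, -0.1143, 0.163]
orientation: [179.9, -0.1, -134.3]
force: [-0.7, -0.3, 0.2]
opening: 0.0529
gripper_force: 0.0
```

```bash
cat > bub2.py <<'E'
from bub import *
from scipy.optimize import curve_fit
def meas(n=4,save_as=None):
    out=[]
    B=0;V=0
    for _ in range(n):
        s=snap('scene');u,b,v=bub(s);B=B+b/n;V=V+v/n
    b=B.max(0);m=(b-100).clip(0)*(abs(u)<27)
    # bubble edges at half height
    h=b.copy();h[abs(u)>27]=95;th=(np.percentile(h,50)+h.max())/2
    k=np.where(h>th)[0];mid=(u[k[0]]+u[k[-1]])/2;cen=(u*m).sum()/m.sum()
    g=V.min(0)  # rings
    print('edges',u[k[0]],u[k[-1]],'mid',mid,'cent',round(cen,2))
    for lo,hi in((-19,-4),(6,22)):
        w=(u>lo)&(u<hi);gv=V[:4].mean(0)[w];gw=V[5:].mean(0)[w];r=[]
        for a in(gv,gw):
            d=(np.median(a)-a).clip(0)**2;r.append(round(float((u[w]*d).sum()/d.sum()),2))
        print('ring',r,end=' ')
    # vial ends from blocks: yellow saturation
    print();report(s)
    i=cv2.resize(s['img'][154:176,410:472],(800,284),interpolation=cv2.INTER_CUBIC)
    if save_as:save(save_as,i)
E
python3 - <<'E'
from bub2 import *
meas(4,'p7.png');o=ctrl.get_obs();print(o['tool_pos'],o['orientation'],o['force'],o['clock'])
E
```

```text
edges -3.0 7.0 mid 2.0 cent 2.16
ring [-11.18, -9.88] ring [13.25, 15.06] 
u     [-36, -34, -33, -31, -30, -28, -27, -25, -24, -22, -21, -19, -18, -16, -15, -13, -12, -10, -9, -7, -6, -4, -3, -1, 0, 1, 3, 4, 6, 7, 9, 10, 12, 13, 15, 16, 18, 19, 21, 22, 24, 25, 27, 28, 30, 31, 33, 34, 36]
blue  [156, 145, 120, 92, 83, 83, 84, 85, 84, 83, 83, 83, 85, 87, 87, 87, 87, 88, 89, 90, 92, 108, 144, 171, 187, 186, 186, 186, 183, 138, 97, 97, 96, 91, 86, 86, 87, 87, 88, 87, 86, 86, 87, 88, 89, 88, 82, 83, 116]
val   [183, 182, 177, 173, 173, 172, 172, 171, 171, 172, 175, 179, 178, 177, 170, 162, 148, 129, 136, 158, 171, 176, 183, 191, 197, 197, 198, 198, 198, 190, 184, 168, 152, 142, 135, 146, 162, 169, 172, 175, 178, 178, 177, 176, 175, 171, 160, 151, 145]
[ 0.53917158 -0.11429623  0.16349954] [ 1.79971239e+02 -3.34545104e-02 -1.34315742e+02] [-0.02371593  0.13776504  0.41169892] 18.6333
```

View pics/p7.png

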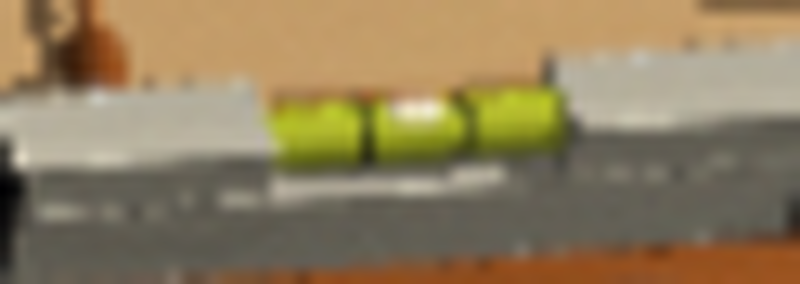

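In the crop the rings are at x=368 and 468 and the bubble at 418, so it is centred to within about 1 mm. I'll measure it row by row at the tube's top and with the bubble settled.

```bash
cat > bub3.py <<'E'
from bub import *
def meas3(n=5):
    V=0;B=0
    for _ in range(n):
        u,b,v=bub(snap('scene'));B=B+b/n;V=V+v/n
    for k,dp in enumerate(np.arange(-2,2.1,.5)):
        b=B[k];w=abs(u)<26;m=(b-np.median(b[w])-20).clip(0)*w;r=[]
        for lo,hi in((-17,-5),(8,20)):
            q=(u>lo)&(u<hi);a=V[k][q];base=np.interp(u[q],[lo,hi],[a[0],a[-1]]);d=(base-a).clip(0)**2;r.append((u[q]*d).sum()/(d.sum()+1e-9))
        if m.max()>25:
            c=(u*m).sum()/m.sum()
            print('dp',dp,'bub',c.round(2),'rings',np.round(r,2),'off',round(c-sum(r)/2,2),'sep',round(r[1]-r[0],1))
if __name__=='__main__':
    meas3();print(ctrl.get_obs()['clock'],ctrl.get_obs()['force'].round(2))
E
python3 bub3.py
```

```text
dp -1.0 bub 2.04 rings [-11.27  12.71] off 1.32 sep 24.0
dp -0.5 bub 1.82 rings [-10.74  12.88] off 0.75 sep 23.6
dp 0.0 bub 2.15 rings [-10.35  13.57] off 0.54 sep 23.9
dp 0.5 bub 2.68 rings [-10.03  14.17] off 0.61 sep 24.2
dp 1.0 bub 2.79 rings [-9.92 14.81] off 0.34 sep 24.7
18.8833 [-0.17  0.03 -0.16]
```

The bubble is at +0.6 to +0.8 mm. Pressing the -y block will move it further towards +y, so I'll turn the foot about 9° more.

Emit:
send_rows --plan '[[[0,0,1.5,0,0,0],[0,0,3.5,0,0,0],[0,0,5,0,0,0],[0,0,5.4,0,0,0],[0,0,5.4,0,0,0]]]'

```text
clock: 19.3
tool_pos: [0.5385, -0.1144, 0.1089]
orientation: [179.9, -0.1, -134.3]
force: [0.5, 0.2, 0.8]
opening: 0.0526
gripper_force: 0.0
```

Emit:
send_rows --plan '[[[0,0,0,0,0,0],[0,0,0,0,0,0],[0,0,0,0,0,0],[0,0,0,0,0,0],[0,0,0,0,0,0],[0,0,0,0,0,0],[0,0,0,0,0,0],[0,0,0,0,0,0]]]' --fingers 0

```text
clock: 19.97
tool_pos: [0.5383, -0.113, 0.1095]
orientation: [179.9, 0.0, -134.3]
force: [-4.5, 9.1, 2.4]
opening: 0.0137
gripper_force: 30.0
```

Emit:
send_rows --plan '[[[0,0,0,0,0,0],[0,0,0,0,0,3],[0,0,-0.02,0,0,6],[0,0,-0.04,0,0,9],[0,0,-0.04,0,0,9],[0,0,-0.04,0,0,9]]]'

```text
clock: 20.47
tool_pos: [0.5382, -0.1129, 0.11]
orientation: [179.9, -0.0, -143.4]
force: [-4.6, 8.9, 3.0]
opening: 0.0137
gripper_force: 30.0
```

Emit:
send_rows --plan '[[[0,0,0,0,0,0],[0,0,0,0,0,0],[0,0,0,0,0,0],[0,0,0,0,0,0],[0,0,0,0,0,0],[0,0,0,0,0,0],[0,0,0,0,0,0],[0,0,0,0,0,0]]]' --fingers 0.6

```text
clock: 21.13
tool_pos: [0.5393, -0.1144, 0.1103]
orientation: [-180.0, -0.0, -143.3]
force: [-0.5, -0.9, 0.3]
opening: 0.0522
gripper_force: 0.0
```

Emit:
send_rows --plan '[[[0,0,-1.5,0,0,0],[0,0,-4,0,0,0],[0,0,-7,0,0,0],[0,0,-9,0,0,0],[0,0,-9,0,0,0],[0,0,-9,0,0,0],[0,0,-9,0,0,0],[0,0,-9,0,0,0]]]' --fingers 0

```text
clock: 21.8
tool_pos: [0.5386, -0.1143, 0.1992]
orientation: [179.9, -0.1, -143.3]
force: [-0.3, -0.1, 0.4]
opening: 0.005
gripper_force: 0.0
```

```bash
python3 - <<'E'
from bub3 import *
meas3()
print(row((.4937,.032,.20),180))
E
```

```text
dp -1.0 bub 1.39 rings [-10.16  12.73] off 0.11 sep 22.9
dp -0.5 bub 1.16 rings [-9.93 12.99] off -0.37 sep 22.9
dp 0.0 bub 1.4 rings [-9.85 13.58] off -0.46 sep 23.4
dp 0.5 bub 1.97 rings [-9.86 14.16] off -0.18 sep 24.0
dp 1.0 bub 2.5 rings [-9.86 14.78] off 0.03 sep 24.6
dp 1.5 bub 3.2 rings [-9.86 15.21] off 0.53 sep 25.1
([-5.1, 14.44, -0.03, 0.01, -0.07, 36.69], [0.5391, -0.1143, 0.1997], [179.97, -0.06, -143.31], [0.88, 1.23, -0.02], 22.05)
```

The bubble is now at about -0.2 mm. Next is the press: go above the level's -y end block with the fingers shut.

Emit:
send_rows --plan '[[[-0.7,2,0,0,0,5],[-1.5,4.2,0,0,0,11],[-2.3,6.5,0,0,0,17],[-3.1,8.8,0,0,0,23],[-3.9,11,0,0,0,29],[-4.6,13,0,0,0,34],[-5.1,14.4,0,0,0,36.7],[-5.1,14.4,0,0,0,36.7]]]'

```text
clock: 22.72
tool_pos: [0.4936, 0.0336, 0.2003]
orientation: [180.0, 0.0, 179.9]
force: [-0.7, 0.6, -0.4]
opening: 0.0002
gripper_force: 0.0
```

Emit:
send_rows --plan '[[[0,0,1.5,0,0,0],[0,0,3.5,0,0,0],[0,0,5,0,0,0],[0,0,5.5,0,0,0],[0,0,5.5,0,0,0],[0,0,5.5,0,0,0]]]'

```text
clock: 23.22
tool_pos: [0.4946, 0.0314, 0.1456]
orientation: [-180.0, -0.0, -180.0]
force: [0.5, -0.4, 0.3]
opening: 0.0005
gripper_force: 0.0
```

```bash
python3 - <<'E'
from bub3 import *
meas3(3);print(row((.4938,.033,.133),180),ctrl.get_obs()['opening'])
s=snap('scene');save('p8.png',cv2.resize(s['img'][120:195,390:490],(800,600),interpolation=cv2.INTER_CUBIC))
E
```

```text
dp -1.0 bub 1.37 rings [-10.17  12.73] off 0.09 sep 22.9
dp -0.5 bub 1.14 rings [-9.93 12.98] off -0.38 sep 22.9
dp 0.0 bub 1.38 rings [-9.86 13.58] off -0.48 sep 23.4
dp 0.5 bub 1.93 rings [-9.86 14.16] off -0.22 sep 24.0
dp 1.0 bub 2.42 rings [-9.86 14.78] off -0.04 sep 24.6
dp 1.5 bub 3.07 rings [-9.86 15.2 ] off 0.4 sep 25.1
([0.11, 0.12, 1.33, 0.03, 0.09, -0.0], [0.4949, 0.0318, 0.1463], [179.97, 0.09, 180.0], [-0.49, -1.01, 0.06], 23.37) 0.00025925548938122864
```

View pics/p8.png

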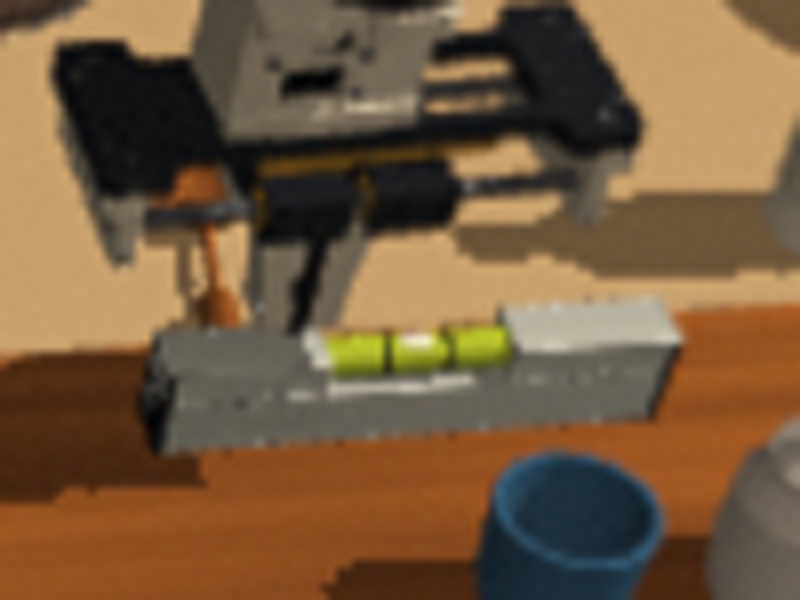

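The shut fingers, tips at crop (245–335, 330), hover over the -y block, and the vial (330–510, 350) stays fully visible with the bubble between the rings. I'll shift 8 mm outward for clearance from the vial, then press in small steps.

Emit:
send_rows --plan '[[[0.1,-0.4,0.4,0,0,0],[0.1,-0.8,0.8,0,0,0],[0.1,-0.8,1.1,0,0,0],[0.1,-0.8,1.2,0,0,0],[0.1,-0.8,1.2,0,0,0]]]'

```text
clock: 23.83
tool_pos: [0.493, 0.0234, 0.1329]
orientation: [-180.0, -0.0, 180.0]
force: [0.1, -0.3, 0.4]
opening: 0.0002
gripper_force: 0.0
```

Emit:
send_rows --plan '[[[0,0,0.1,0,0,0],[0,0,0.2,0,0,0],[0,0,0.3,0,0,0],[0,0,0.3,0,0,0]]]'

```text
clock: 24.17
tool_pos: [0.4933, 0.0237, 0.1303]
orientation: [-180.0, 0.0, 180.0]
force: [-0.1, 0.1, 0.6]
opening: 0.0007
gripper_force: 0.7
```

Emit:
send_rows --plan '[[[0,0,0.1,0,0,0],[0,0,0.15,0,0,0],[0,0,0.15,0,0,0],[0,0,0.15,0,0,0]]]'

```text
clock: 24.5
tool_pos: [0.4934, 0.0237, 0.1292]
orientation: [180.0, 0.0, 180.0]
force: [-1.6, 0.1, 4.9]
opening: 0.0007
gripper_force: 2.6
```

Emit:
send_rows --plan '[[[0,0,0.05,0,0,0],[0,0,0.1,0,0,0],[0,0,0.1,0,0,0],[0,0,0.1,0,0,0]]]'

```text
clock: 24.83
tool_pos: [0.4935, 0.0237, 0.1285]
orientation: [-180.0, 0.0, -180.0]
force: [-2.1, -0.7, 8.0]
opening: 0.0005
gripper_force: 3.9
```

Emit:
send_rows --plan '[[[0,0,0.03,0,0,0],[0,0,0.06,0,0,0],[0,0,0.06,0,0,0],[0,0,0.06,0,0,0],[0,0,0.06,0,0,0],[0,0,0.06,0,0,0],[0,0,0.06,0,0,0],[0,0,0.06,0,0,0]]]'

```text
clock: 25.5
tool_pos: [0.4935, 0.0236, 0.1281]
orientation: [-180.0, 0.1, -180.0]
force: [-2.9, -0.0, 10.1]
opening: 0.0006
gripper_force: 4.6
```

Emit:
send_rows --plan '[[[0,0,0,0,0,0],[0,0,0,0,0,0],[0,0,0,0,0,0],[0,0,0,0,0,0],[0,0,0,0,0,0],[0,0,0,0,0,0],[0,0,0,0,0,0],[0,0,0,0,0,0]]]'

```text
clock: 26.17
tool_pos: [0.4935, 0.0237, 0.1281]
orientation: [-180.0, 0.1, -180.0]
force: [-2.9, 0.1, 8.9]
opening: 0.0003
gripper_force: 4.6
```

```bash
python3 - <<'E'
from bub3 import *
f=[]
for _ in range(8):
    ctrl.snapshot('top');f.append(ctrl.get_obs()['force'])
print(np.mean(f,0).round(2),np.std(f,0).round(2));meas3(4)
o=ctrl.get_obs();print(o['tool_pos'],o['clock'])
s=snap('scene');save('p9.png',np.vstack([cv2.resize(s['img'][154:176,410:472],(800,284),interpolation=cv2.INTER_CUBIC),cv2.resize(s['img'][130:210,340:540],(800,316))]))
E
```

```text
[-2.78 -0.43  8.96] [0.41 0.74 0.62]
dp -0.5 bub 2.28 rings [-11.08  12.27] off 1.68 sep 23.4
dp 0.0 bub 2.5 rings [-10.61  12.44] off 1.58 sep 23.0
dp 0.5 bub 2.59 rings [-10.03  12.64] off 1.28 sep 22.7
dp 1.0 bub 2.65 rings [-9.91 13.01] off 1.1 sep 22.9
dp 1.5 bub 3.05 rings [-9.9  13.42] off 1.29 sep 23.3
dp 2.0 bub 3.13 rings [-9.87 13.93] off 1.1 sep 23.8
[0.49350153 0.02365295 0.12808436] 26.7667
```

View pics/p9.png

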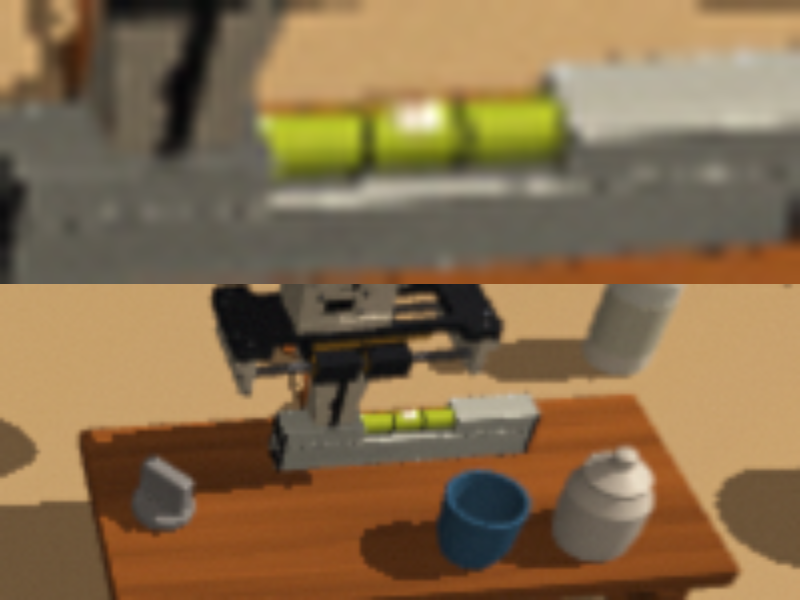

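The picture shows the bubble at crop x≈417 with rings at 366 and 465, and everything else in place. It reads about +1 mm at 9 N. Re-pressing 10 mm further inward, nearer the board's middle, will tilt the board less.

Emit:
send_rows --plan '[[[0,0,-0.4,0,0,0],[0,0,-1,0,0,0],[0,0.5,-1,0,0,0],[0,1,-1,0,0,0],[0,1,-0.7,0,0,0],[0,1,-0.4,0,0,0],[0,1,-0.3,0,0,0],[0,1,-0.2,0,0,0]]]'

```text
clock: 27.48
tool_pos: [0.4932, 0.0338, 0.1291]
orientation: [-180.0, -0.0, -180.0]
force: [-1.7, 2.3, 6.0]
opening: 0.0005
gripper_force: 3.1
```

Emit:
send_rows --plan '[[[0,0,0.06,0,0,0],[0,0,0.12,0,0,0],[0,0,0.18,0,0,0],[0,0,0.22,0,0,0],[0,0,0.22,0,0,0],[0,0,0.22,0,0,0],[0,0,0.22,0,0,0],[0,0,0.22,0,0,0]]]'

```text
clock: 28.15
tool_pos: [0.4933, 0.0338, 0.1278]
orientation: [180.0, 0.0, -180.0]
force: [-4.3, 2.3, 10.7]
opening: 0.0004
gripper_force: 5.1
```

Emit:
send_rows --plan '[[[0,0,0,0,0,0],[0,0,0,0,0,0],[0,0,0,0,0,0],[0,0,0,0,0,0],[0,0,0,0,0,0],[0,0,0,0,0,0],[0,0,0,0,0,0],[0,0,0,0,0,0]]]'

```text
clock: 28.82
tool_pos: [0.4934, 0.0338, 0.1278]
orientation: [180.0, 0.0, 180.0]
force: [-4.3, 2.2, 9.8]
opening: 0.0006
gripper_force: 5.1
```

```bash
cat > chk.py <<'E'
from bub3 import *
f=[]
for _ in range(12):
    ctrl.snapshot('top');f.append(ctrl.get_obs()['force'])
print(np.mean(f,0).round(2),np.std(f,0).round(2));meas3(4)
o=ctrl.get_obs();print(o['tool_pos'],o['clock'])
E
python3 chk.py
```

```text
[-4.19  2.   10.15] [0.49 0.35 0.56]
dp -0.5 bub 2.64 rings [-13.04  11.59] off 3.36 sep 24.6
dp 0.0 bub 2.83 rings [-11.04  11.97] off 2.37 sep 23.0
dp 0.5 bub 2.78 rings [-10.63  12.34] off 1.93 sep 23.0
dp 1.0 bub 2.84 rings [-10.28  12.9 ] off 1.53 sep 23.2
dp 1.5 bub 3.31 rings [-9.98 13.46] off 1.57 sep 23.4
dp 2.0 bub 3.27 rings [-9.87 13.95] off 1.23 sep 23.8
[0.4933722  0.03379061 0.12776453] 29.6167
```

It's still about +1.4 mm at 10 N, against -0.2 unloaded. A further 7° of foot turn splits the difference, so I'll go back to the foot.

Emit:
send_rows --plan '[[[0,0,-1,0,0,0],[0,0,-3,0,0,0],[0,0,-6,0,0,0],[0,0,-7.2,0,0,0],[0,0,-7.2,0,0,0]]]' --fingers 0.6

```text
clock: 30.03
tool_pos: [0.4949, 0.034, 0.2025]
orientation: [179.9, 0.3, -180.0]
force: [0.3, 0.1, -0.5]
opening: 0.0283
gripper_force: 0.0
```

```bash
python3 -c "
from h import *
print(row((.5393,-.1145,.20),-143.3))"
```

```text
([-4.43, -14.85, 0.25, -0.02, 0.31, -36.69], [0.4949, 0.034, 0.2025], [179.92, 0.29, -179.99], [0.26, 0.06, -0.54], 30.03)
```

Emit:
send_rows --plan '[[[-0.6,-2,0.1,0,0,-5],[-1.3,-4.4,0.1,0,0,-11],[-2,-6.8,0.2,0,0,-17],[-2.7,-9.2,0.2,0,0,-23],[-3.4,-11.5,0.2,0,0,-29],[-4,-13.6,0.2,0,0,-34],[-4.4,-14.85,0.2,0,0,-36.7],[-4.4,-14.85,0.2,0,0,-36.7]]]'

```text
clock: 30.7
tool_pos: [0.5371, -0.117, 0.196]
orientation: [180.0, -0.1, -143.3]
force: [0.7, 1.1, 0.3]
opening: 0.0524
gripper_force: 0.0
```

Emit:
send_rows --plan '[[[0,0,0,0,0,0],[0,0,0,0,0,0],[0,0,0,0,0,0]]]'

```text
clock: 30.95
tool_pos: [0.5368, -0.1143, 0.1969]
orientation: [180.0, -0.0, -143.3]
force: [0.8, 0.5, -0.4]
opening: 0.0525
gripper_force: 0.0
```

```bash
python3 -c "
from bub3 import *
print(row((.5393,-.1145,.110),-143.3));meas3(4)"
```

```text
([-0.19, -0.17, 8.69, 0.02, -0.01, -0.04], [0.5368, -0.1143, 0.1969], [179.98, -0.01, -143.34], [0.78, 0.47, -0.42], 30.95)
dp -1.0 bub 1.35 rings [-10.16  12.73] off 0.07 sep 22.9
dp -0.5 bub 1.15 rings [-9.91 12.99] off -0.4 sep 22.9
dp 0.0 bub 1.4 rings [-9.84 13.59] off -0.47 sep 23.4
dp 0.5 bub 1.96 rings [-9.85 14.16] off -0.19 sep 24.0
dp 1.0 bub 2.45 rings [-9.86 14.8 ] off -0.02 sep 24.7
dp 1.5 bub 3.06 rings [-9.85 15.22] off 0.37 sep 25.1
```

Emit:
send_rows --plan '[[[-0.1,-0.1,2,0,0,0],[-0.2,-0.15,5,0,0,0],[-0.2,-0.15,7.5,0,0,0],[-0.2,-0.15,8.6,0,0,0],[-0.2,-0.15,8.7,0,0,0],[-0.2,-0.15,8.7,0,0,0]]]'

```text
clock: 31.65
tool_pos: [0.5395, -0.1147, 0.1098]
orientation: [180.0, -0.1, -143.3]
force: [0.1, -0.1, 1.0]
opening: 0.0525
gripper_force: 0.0
```

Emit:
send_rows --plan '[[[0,0,0,0,0,0],[0,0,0,0,0,0],[0,0,0,0,0,0],[0,0,0,0,0,0],[0,0,0,0,0,0],[0,0,0,0,0,0],[0,0,0,0,0,0],[0,0,0,0,0,0]]]' --fingers 0

```text
clock: 32.32
tool_pos: [0.5386, -0.1129, 0.1095]
orientation: [179.8, 0.0, -143.4]
force: [-5.5, 12.6, 2.5]
opening: 0.0136
gripper_force: 30.0
```

Emit:
send_rows --plan '[[[0,0,0,0,0,0],[0,0,0,0,0,2],[0,0,-0.02,0,0,5],[0,0,-0.03,0,0,7],[0,0,-0.03,0,0,7],[0,0,-0.03,0,0,7]]]'

```text
clock: 32.82
tool_pos: [0.5386, -0.1129, 0.1099]
orientation: [179.8, -0.0, -150.3]
force: [-4.5, 11.9, 1.9]
opening: 0.0138
gripper_force: 30.0
```

Emit:
send_rows --plan '[[[0,0,0,0,0,0],[0,0,0,0,0,0],[0,0,0,0,0,0],[0,0,0,0,0,0],[0,0,0,0,0,0],[0,0,0,0,0,0],[0,0,0,0,0,0],[0,0,0,0,0,0]]]' --fingers 0.6

```text
clock: 33.48
tool_pos: [0.5396, -0.115, 0.1103]
orientation: [180.0, -0.0, -150.3]
force: [-0.9, 0.5, -0.1]
opening: 0.0521
gripper_force: 0.0
```

Emit:
send_rows --plan '[[[0,0,-1.5,0,0,0],[0,0,-4,0,0,0],[0,0,-7,0,0,0],[0,0,-9,0,0,0],[0,0,-9,0,0,0],[0,0,-9,0,0,0],[0,0,-9,0,0,0],[0,0,-9,0,0,0]]]' --fingers 0

```text
clock: 34.15
tool_pos: [0.5389, -0.1149, 0.1992]
orientation: [179.9, -0.1, -150.3]
force: [-0.1, 0.8, -0.2]
opening: 0.005
gripper_force: 0.0
```

```bash
python3 - <<'E'
from bub3 import *
meas3(4)
print(row((.4937,.028,.20),180))
E
```

```text
dp -1.0 bub -0.24 rings [-10.48  12.88] off -1.44 sep 23.4
dp -0.5 bub 0.03 rings [-9.85 13.24] off -1.66 sep 23.1
dp 0.0 bub 0.52 rings [-9.74 14.01] off -1.61 sep 23.7
dp 0.5 bub 1.04 rings [-9.82 14.61] off -1.35 sep 24.4
dp 1.0 bub 1.09 rings [-9.85 15.03] off -1.5 sep 24.9
([-3.11, 14.67, -0.04, 0.01, -0.08, 29.69], [0.5393, -0.1149, 0.1995], [179.97, -0.08, -150.31], [-0.31, 0.85, 0.52], 34.35)
```

Emit:
send_rows --plan '[[[-0.4,2,0,0,0,4],[-0.9,4.2,0,0,0,8],[-1.4,6.5,0,0,0,13],[-1.9,8.8,0,0,0,18],[-2.4,11.1,0,0,0,23],[-2.8,13.2,0,0,0,27],[-3.1,14.65,0,0,0,29.7],[-3.1,14.65,0,0,0,29.7]]]'

```text
clock: 35.02
tool_pos: [0.4934, 0.0297, 0.2002]
orientation: [180.0, -0.0, 179.9]
force: [0.3, -0.4, -1.2]
opening: 0.0005
gripper_force: 0.0
```

Emit:
send_rows --plan '[[[0,0,1.5,0,0,0],[0,0,3.5,0,0,0],[0,0,5.5,0,0,0],[0,0,6.3,0,0,0],[0,0,6.3,0,0,0],[0,0,6.3,0,0,0]]]'

```text
clock: 35.52
tool_pos: [0.4942, 0.0274, 0.1374]
orientation: [-180.0, -0.0, -180.0]
force: [0.8, -0.4, 0.7]
opening: 0.0007
gripper_force: 0.0
```

```bash
python3 -c "
from h import *
print(row((.4937,.028,.1305),180))"
```

```text
([0.05, 0.06, 0.69, -0.05, -0.05, 0.01], [0.4942, 0.0274, 0.1374], [-179.95, -0.05, -179.99], [0.77, -0.41, 0.68], 35.52)
```

Emit:
send_rows --plan '[[[0,0,0.3,0,0,0],[0,0,0.5,0,0,0],[0,0,0.6,0,0,0],[0,0,0.7,0,0,0],[0,0,0.75,0,0,0],[0,0,0.8,0,0,0],[0,0,0.85,0,0,0],[0,0,0.85,0,0,0]]]'

```text
clock: 36.18
tool_pos: [0.4944, 0.0278, 0.1293]
orientation: [-180.0, 0.0, -180.0]
force: [-0.5, -0.3, 5.3]
opening: 0.0004
gripper_force: 2.8
```

Emit:
send_rows --plan '[[[0,0,0.04,0,0,0],[0,0,0.08,0,0,0],[0,0,0.1,0,0,0],[0,0,0.1,0,0,0],[0,0,0.1,0,0,0]]]'

```text
clock: 36.6
tool_pos: [0.4944, 0.0278, 0.1286]
orientation: [-180.0, 0.1, -180.0]
force: [-3.0, -0.9, 7.7]
opening: 0.0002
gripper_force: 4.0
```

Emit:
send_rows --plan '[[[0,0,0.03,0,0,0],[0,0,0.06,0,0,0],[0,0,0.07,0,0,0],[0,0,0.07,0,0,0],[0,0,0.07,0,0,0],[0,0,0.07,0,0,0],[0,0,0.07,0,0,0],[0,0,0.07,0,0,0]]]'

```text
clock: 37.27
tool_pos: [0.4945, 0.0277, 0.1281]
orientation: [-180.0, 0.1, -180.0]
force: [-3.0, 0.2, 9.4]
opening: -0.0001
gripper_force: 4.8
```

Emit:
send_rows --plan '[[[0,0,0,0,0,0],[0,0,0,0,0,0],[0,0,0,0,0,0],[0,0,0,0,0,0],[0,0,0,0,0,0],[0,0,0,0,0,0],[0,0,0,0,0,0],[0,0,0,0,0,0]]]'

```text
clock: 37.93
tool_pos: [0.4944, 0.0277, 0.1281]
orientation: [-180.0, 0.1, -180.0]
force: [-3.0, -0.4, 9.2]
opening: 0.0005
gripper_force: 4.8
```

```bash
python3 chk.py
```

```text
[-2.49 -0.25  9.29] [0.46 0.36 0.28]
dp -0.5 bub 1.31 rings [-11.55  12.25] off 0.96 sep 23.8
dp 0.0 bub 1.64 rings [-10.88  12.42] off 0.87 sep 23.3
dp 0.5 bub 1.77 rings [-10.02  12.62] off 0.47 sep 22.6
dp 1.0 bub 1.91 rings [-9.85 12.97] off 0.35 sep 22.8
dp 1.5 bub 2.4 rings [-9.87 13.37] off 0.64 sep 23.2
dp 2.0 bub 2.64 rings [-9.86 13.9 ] off 0.62 sep 23.8
[0.4944585  0.02769902 0.12813103] 38.7333
```

Emit:
send_rows --plan '[[[0,0,0.02,0,0,0],[0,0,0.02,0,0,0],[0,0,0.02,0,0,0],[0,0,0.02,0,0,0],[0,0,0.02,0,0,0],[0,0,0.02,0,0,0],[0,0,0.02,0,0,0],[0,0,0.02,0,0,0]]]'

```text
clock: 39.4
tool_pos: [0.4945, 0.0277, 0.128]
orientation: [-180.0, 0.1, -180.0]
force: [-2.8, -0.6, 9.7]
opening: 0.0003
gripper_force: 5.1
```

```bash
python3 chk.py; python3 -c "
from h import *
save('p10.png',cv2.resize(snap('scene')['img'][154:176,410:472],(800,284),interpolation=cv2.INTER_CUBIC))"
```

```text
[-2.84 -0.37 10.01] [0.5  0.38 0.52]
dp -0.5 bub 1.22 rings [-9.56 12.21] off -0.11 sep 21.8
dp 0.0 bub 1.55 rings [-9.89 12.34] off 0.32 sep 22.2
dp 0.5 bub 1.67 rings [-9.87 12.62] off 0.3 sep 22.5
dp 1.0 bub 1.87 rings [-9.86 13.03] off 0.28 sep 22.9
dp 1.5 bub 2.38 rings [-9.87 13.45] off 0.59 sep 23.3
dp 2.0 bub 2.62 rings [-9.85 13.93] off 0.58 sep 23.8
[0.49448199 0.02772078 0.12798177] 40.2
```

The push is 10.0 N and the bubble is at about +0.3 mm, so I'm handing the job in.

```bash
python3 -c "
from plant import ctrl
print(ctrl.close_job())"
```

```text
the job is handed in; nothing more can be done
None
```

I handed the job in at about 40 s: the level lies along the free front of the shelf, the foot is set, and the arm is holding about 10 N with the bubble about 0.3 mm off centre. I pressed twice before the last foot turn, which left the bubble resting about 1.5 mm off centre before the final push brought it in; no result came back.

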